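# Lay up a plate filter cell square in its assembly jig

## Robot

A 6-joint arm with a two-finger parallel gripper is mounted at the origin on a cart in front of the work surface, level with it; the furniture and walls round the work are solid. World frame = base frame: x ahead of the robot, y to its left, z up, the work surface at z = 0. Lengths are in m, angles in rad, forces in N, time in s.
With the tool pointing down it reaches from about 0.35 to 1 m from the base axis. Payload 7.1 kg.
Tool frame: the origin (TCP) lies on the centre line of the jaws, within the pads' length; the fingertips stand 19 mm ahead of it and the grasp point (between the pads) is the TCP; z points along the fingers, y is the line along which they close (so a half turn about z gives the same grasp; the last joint's range is limited). The gripper opens to 85 mm and grips with 20 to 120 N. Pads are 22 mm wide; open, the fingers measure 114 mm over their backs; the gripper's body (76 mm by 85 mm) begins 54 mm behind the grasp point. The pads swing forward as they close: fully open they stand 13 mm farther back than shut.
Start: joints at [-1.137, 0.423, 1.63, -0, 1.089, -0.019], TCP at [0.273, -0.562, 0.25] pointing down, gripper open.
Joint ranges: [-3, 3], [-0.9, 2.11], [0.09, 2.58], [-1.31, 4.45], [0.11, 2.69], [-2.54, 2.54]. Speed limits (rad/s): [2.39, 2.39, 3.01, 3.14, 3.14, 3.14].

## Interface

Orientations are given as a unit quaternion [w, x, y, z].
In Python, from station import arm gives the robot as it stands. The module is installed in compiled form; this text tells all that it offers.
- The arm moves only by the tool arm_command, never from a script. Its argument "steps" is a list of rows, each a list of 3 entries, a list of its own where there are three numbers: the opening, from 0 (shut) to 1 (fully open), then the shift along the world's x, y, z in mm, then the turn, a rotation vector about the world's x, y, z in degrees. A call has 1 to 5 rows; each row shifts and turns the commanded pose from where the row before left it; what a row does not reach is not made up. A row lasts 1/8 s, in which the tool goes at most 62.5 mm and 10.7 degrees, less where a joint would pass 70% of its speed; a pose out of reach is approached as far as the arm can. A call is refused whole if a number of a shift passes 62.5 or a number of a turn 10.7, either way. A call with a gripper value outside its range is refused whole. The fingers move at their own pace and stop on an object; "grip_force" is the grip in N (left out, the last holds). Time passes only in rows, so rows that do not move let the fingers close. It gives the time, the measured TCP pose, the force, the opening and the grip force at its end, in the units of the state.
- arm.observe(): the state, without advancing time (a new reading comes with each control period).
- arm.camera(name): name is "scene" or "top" or "wrist"; returns a dict with "img" (480x640x3 uint8, blue, green, red), "mtx" (3x3 intrinsics, pixels), "k1" (the pictures are not rectified: a ray, as slopes to the right and down, at radius r is drawn at 1 + k1 r^2 times it, then the intrinsics apply), "R" (3x3) and "t" (3): a world point X has camera coordinates R X + t. Camera axes: x right, y down, z forward; pixel columns grow to the right and rows downward; lengths in m; the calibration is good to about 2 mm. A picture is of the moment at which its call begins. There is no depth.
- arm.sign_off(): hands the job in; it is judged then, once.
Trained networks look in the newest picture that a camera, given by its name, has taken for a name from the list of things; names that differ only in an ending like _2 or _b are one class to them, and where a whole thing is asked for, a point or a joint stands for the part that bears it (a point fixed in the world has none). Each returns a list of dicts, best first, with "conf" (0 to 1); they miss things now and then, are a little off and sometimes report something else, mostly with a low value. They report only what shows in the picture. A call takes as long as a camera call.
- arm.outline_of(camera, query): "mask" (480x640 bool, what is visible of it) and "xy" ([column, row] in pixels, amid what is visible of it).
- arm.mark_of(camera, query): "xy" ([column, row] in pixels: a listed point, or the origin of a listed thing).
The state is a dict: "time_s": time; "joint_positions": joint angles; "joint_vel": joint speeds; "effort": joint torques, N m; "eef_pos": TCP position; "tcp_rot": TCP orientation; "ft_force": force on the tool from outside, world axes, zero at the start; "torque": the same for the moment, N m; "finger_gap": opening from 0.0 (shut) to 1.0 (fully open); "gripper_force": force on a finger pad.
Only numpy, scipy, OpenCV 4.12 (cv2) and the standard library are available. Lean on these libraries where they do the work, as an engineer would, in place of code of your own. Each camera call takes 0.05 s, during which the arm holds its last target. There are 200 camera calls.

## Task

Lay up the large filter cell in the assembly jig, ready for bolting: the ribbed drain plate at the bottom with its hose nipple towards the jig's open end, then the perforated steel filter plate, then the open frame, and the cover plate on top with its two nipples up. Push every plate home against the end fence and the long-side fences, so that the stack is square and its edges are flush. The smaller frame and smaller filter plate belong to another cell: leave them, the vial and the white bottle where they are.

Things in the scene. Friction and masses are not known exactly. Their poses are not given: they have to be found in the camera images.
- jig: Assembly jig, fixed, yaw within 0.35 rad: low aluminium base plate (130 x 88 mm, flat upper face 12 mm high) with three dark steel fences that locate a 90 x 50 mm plate and rise 48 mm above that face. Origin: underside, straight below the centre of a plate that touches the fences; x along the plate's length to the end fence, y to the long-side fences, z up. The -x end and -y side are open.
- jig_seat (a point): Point on the jig's upper face, 12 mm above its origin, same axes. Inner fence faces from here: end fence at x = +45 mm (from y = -9 to 37), long-side fences at y = +25 mm (from x = 31 to 55 and from -45 to -29; 60 mm open between them for a finger). Fences are 12 mm thick.
- drain_plate: White plastic drain plate, 90 x 50 x 12 mm, 0.12 kg, with a sunken field of four lengthwise ribs in its upper face, flush with the rim, and one steel hose nipple (13 mm long) sticking out of its -x end at half height. Origin: centre of its underside; x along its length, y across its width, z up. At the start its x axis points within 0.4 rad of straight away from the robot.
- filter_plate: Bare steel filter plate, 90 x 50 x 10 mm, 0.11 kg, solid edges, a field of small dark holes over the middle (11 by 5 rows). Origin: centre of its underside; x along its length, y across its width, z up. Same either way round.
- frame_plate: White plastic spacer frame, 90 x 50 x 12 mm, 0.06 kg, with one big open window (58 x 24 mm; the long bars are 13 mm wide). Origin: centre of its underside; x along its length, y across its width, z up. Same either way round.
- cover_plate: White plastic cover plate, 90 x 50 x 12 mm, 0.13 kg, closed, with two steel hose nipples standing up 15 mm from its upper face, 27 mm either side of the middle along its length. Origin: centre of its underside; x along its length, y across its width, z up. Same either way round.
- small_frame: Bystander: a frame of the same make for a smaller cell, only 60 x 34 x 10 mm, loose. Origin: centre of its underside; x along its length, y across its width, z up.
- small_filter: Bystander: a perforated steel filter plate for a smaller cell, only 60 x 34 x 8 mm (6 by 3 rows of holes), loose. Origin: centre of its underside; x along its length, y across its width, z up.
- vial: Bystander: small brown sample vial with a white cap, 23 mm across, 46 mm high, loose, upright. Origin: centre of its foot.
- diluent: Bystander: small white plastic bottle, 35 mm across, 66 mm high, loose, upright. Origin: centre of its foot.

How it is judged:
By the outcome, as a careful person would: the job done as asked, in the order asked, and still so for the second after the job is handed in, with the robot touching nothing.
It also fails if it takes over 125 s, if anything falls off the work surface, if the arm or the gripper's body presses on something with over 40 N, if the wrist force passes 120 N, or if a joint passes its speed limit or range.

## Working session

There is one attempt and no reset: what is moved stays moved. The work goes in short steps, Python scripts to look and compute and a tool call to move; the robot and the scene stay as the last step left them, time stands still between calls to the robot, and variables do not carry over. Pictures are saved under pics/ and viewed, at most 14 in all, crops included, and the job is handed in when it is done.

Besides the shell and the picture viewer there is one more tool, called as name(argument=value, ...), one argument or row to a line, values as JSON. arm_command: Moves the arm, as the interface text tells. Its arguments: {"type":"object","properties":{"steps":{"type":"array","items":{"type":"array"}},"grip_force":{"type":"number"}},"required":["steps"]}

```bash
mkdir -p pics
cat > h.py <<'E'
import numpy as np, cv2
from station import arm
def ray(c,xy):
    K=c["mtx"];p=np.array([(xy[0]-K[0,2])/K[0,0],(xy[1]-K[1,2])/K[1,1]])
    u=p.copy()
    for _ in range(20): u=p/(1+c["k1"]*(u@u))
    R=np.array(c["R"]);t=np.array(c["t"])
    return -R.T@t, R.T@np.array([u[0],u[1],1])
def onz(c,xy,z):
    o,d=ray(c,xy); return o+d*(z-o[2])/d[2]
def proj(c,X):
    X=np.atleast_2d(X);q=X@np.array(c["R"]).T+c["t"];u=q[:,:2]/q[:,2:]
    u=u*(1+c["k1"]*(u**2).sum(1,keepdims=True));K=c["mtx"]
    return np.c_[u[:,0]*K[0,0]+K[0,2],u[:,1]*K[1,1]+K[1,2]]
def rect(c,mask,z):
    """min-area rectangle of mask's outline carried to height z: centre, sides(mm), yaw of long side"""
    m=max(cv2.findContours(mask.astype(np.uint8),0,1)[0],key=cv2.contourArea)[:,0]
    P=np.array([onz(c,p,z)[:2] for p in m])*1000
    (x,y),(w,h),a=cv2.minAreaRect(P.astype(np.float32))
    if w<h: w,h,a=h,w,a+90
    return np.round([x,y,w,h,(a+90)%180-90],1)
E
python3 - <<'E'
from h import *
s=arm.observe();print(s["eef_pos"],s["tcp_rot"],s["finger_gap"],s["time_s"])
for n in("scene","top"):
    c=arm.camera(n);cv2.imwrite(f"pics/{n}0.png",c["img"]);print(n,"pos",-np.array(c["R"]).T@c["t"],c["mtx"][0,0])
    for q,z in dict(drain_plate=.012,filter_plate=.01,frame_plate=.012,cover_plate=.012,small_frame=.01,small_filter=.008,jig=.012,vial=.046,diluent=.066).items():
        for o in arm.outline_of(n,q)[:3]: print(n,q,round(o["conf"],2),np.round(o["xy"]),rect(c,o["mask"],z))
    for q,z in(("jig_seat",.012),("drain_plate",0),("jig",0)):
        for o in arm.mark_of(n,q)[:2]: print(n,"mark",q,round(o["conf"],2),np.round(onz(c,o["xy"],z)*1000,1))
E
```

```text
[ 0.27322517 -0.56154249  0.24954725] [-7.33032582e-04  9.74477897e-01  2.24482213e-01 -1.65225040e-04] 1.0003065878345165 0.0
scene pos [-0.00541168  0.77357197  0.70831868] 482.55302625118856
scene drain_plate 0.72 [242. 382.] [402.8 350.2 105.   57.2   8.3]
scene drain_plate 0.4 [406. 190.] [ 444.4 -502.   155.7   37.8  -70.2]
scene frame_plate 0.81 [277. 352.] [400.2 256.9  92.1  57.7  25.9]
scene cover_plate 0.58 [299. 309.] [432.2 138.1  93.   60.5  -3. ]
scene small_frame 0.76 [401. 219.] [ 380.8 -331.    58.8   54.    21.7]
scene small_filter 0.78 [247. 287.] [570.6 130.9  67.5  41.3  -9.7]
scene jig 0.88 [179. 324.] [620.2 303.9 164.6 101.8   9.5]
scene vial 0.65 [266. 312.] [467.9 203.7  58.3  18.1 -53.1]
scene diluent 0.75 [405. 188.] [ 410.4 -402.7  132.6   31.4  -68.1]
scene mark jig_seat 0.9 [603.1 301.3  12. ]
scene mark drain_plate 0.91 [406.8 352.1  -0. ]
scene mark drain_plate 0.16 [616.7 297.2   0. ]
scene mark jig 0.7 [398.9 250.    0. ]
scene mark jig 0.67 [604.3 305.9   0. ]
top pos [ 0.40750775 -0.06336598  1.03439001] 450.0156611453744
top drain_plate 0.59 [16
[... 253 characters left out ...]
rame 0.56 [461. 275.] [ 382.1 -339.3   62.    38.3   16.3]
top small_filter 0.93 [252. 199.] [572.8 128.   56.4  33.7  -6.2]
top small_filter 0.62 [177. 190.] [610.  301.5 137.   94.6  12.5]
top jig 0.56 [180. 189.] [608.8 301.1 136.9  94.4  13.5]
top jig 0.35 [205. 275.] [403.  250.3  90.5  52.2  26.2]
top vial 0.61 [227. 241.] [481.5 179.9  27.3  22.3  88.2]
top vial 0.28 [182. 188.] [602.7 288.9 130.7  90.6  13.5]
top diluent 0.87 [513. 253.] [ 428.3 -443.9   50.6   34.5   88.1]
top mark jig_seat 0.65 [598.4 291.7  12. ]
top mark drain_plate 0.67 [401.8 339.8   0. ]
top mark drain_plate 0.32 [ 386.8 -342.9    0. ]
top mark jig 0.92 [603.2 295.9   0. ]
top mark jig 0.71 [577.7 125.8   0. ]
```

Run:
```python
import cv2
a=cv2.imread("pics/top0.png");cv2.imwrite("pics/top0c.png",cv2.resize(a[140:320,130:540],None,fx=1.95,fy=1.95,interpolation=2))
b=cv2.imread("pics/scene0.png");cv2.imwrite("pics/scene0c.png",cv2.resize(b[230:430,110:370],None,fx=3,fy=3,interpolation=2))
```

```text
(no output)
```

View pics/top0c.png

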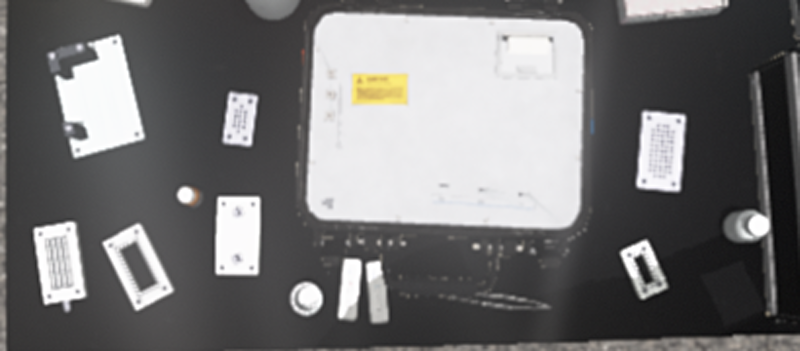

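View pics/scene0c.png

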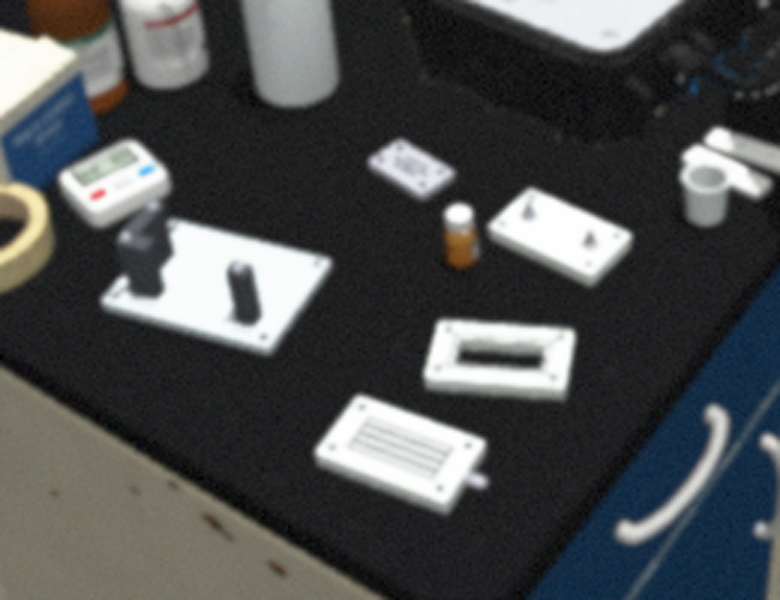

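The top view (crop) shows the jig upper left, with the drain, frame and cover along the bottom left. The filter plate is on the right, beyond the case, at about (467,214) in the full image. The drain nipple points towards the robot (image down), so no flip is needed. I'll move above the drain plate for a close look.

arm_command(
  steps=[
    [1,[40,46,10],[0,0,-9]],
    [1,[40,46,10],[0,0,-9]],
    [1,[40,46,10],[0,0,0]],
    [1,[40,46,0],[0,0,0]],
    [1,[0,60,0],[0,0,0]],
  ],
)

```text
time_s: 1.92
eef_pos: [0.436, -0.3169, 0.2807]
tcp_rot: [0.001, 0.998, 0.07, 0.001]
ft_force: [0.4, -0.2, 0.2]
finger_gap: 0.996
gripper_force: 0.0
```

arm_command(
  steps=[
    [1,[0,60,0],[0,0,0]],
    [1,[0,60,0],[0,0,0]],
    [1,[0,60,0],[0,0,0]],
    [1,[0,60,0],[0,0,0]],
    [1,[0,60,0],[0,0,0]],
  ],
)

```text
time_s: 2.55
eef_pos: [0.4333, -0.0162, 0.2807]
tcp_rot: [0.0, 0.998, 0.069, 0.001]
ft_force: [0.6, -0.2, 0.2]
finger_gap: 0.998
gripper_force: 0.0
```

arm_command(
  steps=[
    [1,[0,60,0],[0,0,0]],
    [1,[0,60,0],[0,0,0]],
    [1,[0,60,0],[0,0,0]],
    [1,[0,60,0],[0,0,0]],
    [1,[0,60,0],[0,0,0]],
  ],
)

```text
time_s: 3.18
eef_pos: [0.4332, 0.2842, 0.2806]
tcp_rot: [-0.0, 0.998, 0.069, 0.0]
ft_force: [1.4, -0.3, -0.2]
finger_gap: 0.995
gripper_force: 0.0
```

```bash
cat >> h.py <<'E'
from scipy.spatial.transform import Rotation as Ro
def st():
    s=arm.observe();w,x,y,z=s["tcp_rot"];R=Ro.from_quat([x,y,z,w]).as_matrix()
    yaw=(np.degrees(np.arctan2(R[1,1],R[0,1]))-90+90)%180-90   # yaw of a plate gripped across
    print("t %.2f"%s["time_s"],"tcp",np.round(np.array(s["eef_pos"])*1000,1),"yaw %.1f"%yaw,"tilt",np.round(R[:2,2],3),"gap %.3f"%s["finger_gap"],"F",np.round(s["ft_force"],1),"grip %.1f"%s["gripper_force"],"q",np.round(s["joint_positions"],2))
def look(cam,qs,name=None,marks=()):
    st();c=arm.camera(cam)
    if name: cv2.imwrite(f"pics/{name}.png",c["img"])
    for q,z in qs.items():
        for o in arm.outline_of(cam,q)[:2]: print(cam,q,round(o["conf"],2),np.round(o["xy"]),rect(c,o["mask"],z))
    for q,z in marks:
        for o in arm.mark_of(cam,q)[:2]: print(cam,"mark",q,round(o["conf"],2),np.round(o["xy"]),np.round(onz(c,o["xy"],z)*1000,1))
    return c
E
python3 - <<'E'
from h import *
c=look("wrist",dict(drain_plate=.012,frame_plate=.012,jig=.012,cover_plate=.012),"w1",[("drain_plate",0),("jig_seat",.012),("frame_plate",0)])
print(-np.array(c["R"]).T@c["t"],c["R"][2])
E
```

```text
t 3.17 tcp [433.2 284.2 280.6] yaw 8.0 tilt [0.001 0.   ] gap 0.995 F [ 1.4 -0.3 -0.2] grip 0.0 q [ 0.56  0.23  1.84 -0.    1.08  1.99]
wrist drain_plate 0.93 [250. 204.] [405.5 347.8 102.3  52.5   6.5]
wrist frame_plate 0.79 [360. 218.] [404.8 253.4  91.7  51.1  26.2]
wrist jig 0.74 [482. 207.] [437.2 135.1  90.3  53.3  -2.1]
wrist jig 0.55 [250. 204.] [406.1 347.4 101.2  51.6   6.6]
wrist cover_plate 0.74 [480. 207.] [437.  135.4  90.9  54.2  -2.2]
wrist mark drain_plate 0.75 [252. 204.] [409.5 350.    0. ]
wrist mark frame_plate 0.76 [349. 224.] [403.2 254.3   0. ]
[0.50075569 0.29406782 0.40356717] [-0.26618548 -0.03641434 -0.96323376]
```

View pics/w1.png

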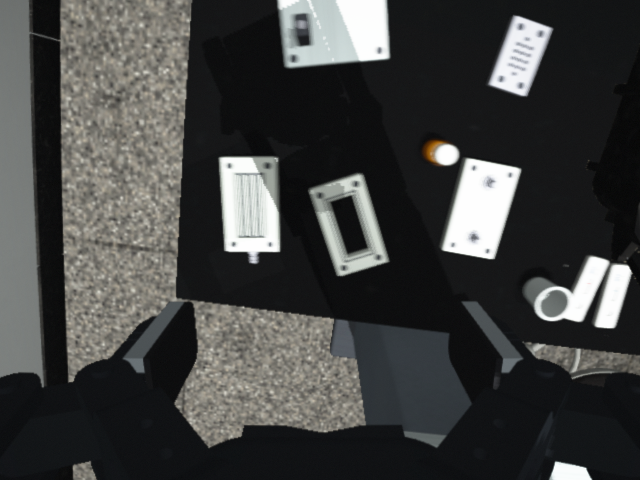

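The wrist view shows the drain at (250,204) with its nipple down, the frame at (349,224), the cover at (480,207) and the jig cut off at the top. I'll look at the jig from above, then come back for the drain.

arm_command(
  steps=[
    [1,[60,0,0],[0,0,0]],
    [1,[60,5,0],[0,0,0]],
    [1,[50,5,0],[0,0,0]],
    [1,[0,0,0],[0,0,0]],
  ],
)

```text
time_s: 4.08
eef_pos: [0.6067, 0.2902, 0.2798]
tcp_rot: [-0.0, 0.998, 0.067, 0.0]
ft_force: [-1.0, -0.7, -0.5]
finger_gap: 1.0
gripper_force: 0.0
```

Run:
```python
from h import *
c=look("wrist",dict(jig=.012),"w2",[("jig_seat",.012),("jig",0)])
def corners(x,y,yaw,pts):
    a=np.radians(yaw);R=np.array([[np.cos(a),-np.sin(a)],[np.sin(a),np.cos(a)]])
    p=np.array(pts,float);return np.c_[p[:,:2]@R.T+[x,y],p[:,2]]/1000
cv2.imwrite("pics/w2c.png",cv2.resize(c["img"][0:330,110:540],None,fx=1.8,fy=1.8))
```

```text
t 4.08 tcp [606.7 290.2 279.8] yaw 7.7 tilt [0.001 0.   ] gap 1.000 F [-1.  -0.7 -0.5] grip 0.0 q [ 0.43  0.46  1.49 -0.    1.18  1.86]
wrist jig 0.78 [315. 182.] [610.3 300.9 131.7  89.1  13. ]
wrist mark jig_seat 0.75 [318. 192.] [606.1 294.6  12. ]
wrist mark jig 0.84 [319. 185.] [610.3 294.8   0. ]
```

View pics/w2c.png

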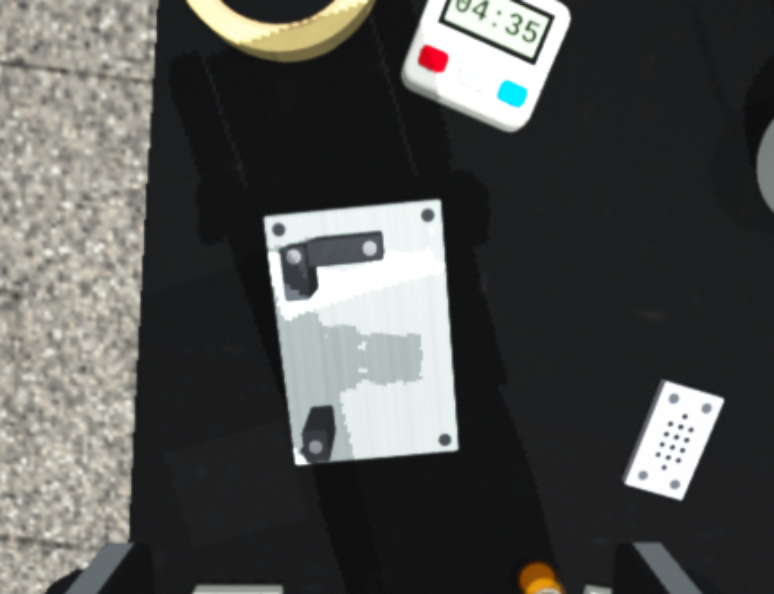

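```bash
cat >> h.py <<'E'
def toW(x,y,yaw,pts):
    a=np.radians(yaw);R=np.array([[np.cos(a),-np.sin(a)],[np.sin(a),np.cos(a)]])
    p=np.array(pts,float);return np.c_[p[:,:2]@R.T+[x,y],p[:,2]]/1000
def box(x0,x1,y0,y1,z0,z1): return [(a,b,d) for a in(x0,x1) for b in(y0,y1) for d in(z0,z1)]
FEN=[box(45,57,-9,37,12,60),box(31,55,25,37,12,60),box(-45,-29,25,37,12,60)]
def sil(c,pose,boxes,S=4):
    m=np.zeros((480*S,640*S),np.uint8)
    for b in boxes:
        p=proj(c,toW(*pose,b));cv2.fillConvexPoly(m,cv2.convexHull(((p+.5)*S-.5).round().astype(np.int32)),1)
    return cv2.resize(m.astype(np.float32),(640,480),interpolation=cv2.INTER_AREA)
E
python3 - <<'E'
from h import *
from scipy.optimize import minimize
out=[]
c=arm.camera("wrist");g=cv2.cvtColor(c["img"],6)
o=arm.outline_of("wrist","jig")[0];m=o["mask"].astype(np.uint8)
hull=cv2.convexHull(np.argwhere(m)[:,::-1].copy());H=np.zeros_like(m);cv2.fillConvexPoly(H,hull,1);H=cv2.erode(H,np.ones((3,3)))
D=cv2.morphologyEx(((g<90)&(H>0)).astype(np.uint8),cv2.MORPH_CLOSE,np.ones((7,7)))
n,l,s,_=cv2.connectedComponentsWithStats(D)
for i in range(1,n):
    if s[i,4]<60: D[l==i]=0
print(s[1:])
f=lambda p:np.abs(sil(c,p,FEN)-D)[H>0].sum()
best=min((minimize(f,[606+a,296+b,13],method="Nelder-Mead",options=dict(initial_simplex=[[606+a,296+b,13],[610+a,296+b,13],[606+a,300+b,13],[606+a,296+b,16]])) for a in(-6,0,6) for b in(-5,3)),key=lambda r:r.fun)
print(best.x,best.fun,D.sum())
# base corners
q=np.array([[265,216],[441,200],[458,450],[296,465]])/1.8+[110,0]
P=np.array([onz(c,k,.012)[:2]*1000 for k in q]);print(P.round(1),"centre",P.mean(0))
v=c["img"].copy()
for b in FEN: cv2.polylines(v,[cv2.convexHull(proj(c,toW(*best.x,b)).round().astype(np.int32))],1,(0,0,255))
cv2.polylines(v,[proj(c,toW(*best.x,[(45,25,12),(45,-25,12),(-45,-25,12),(-45,25,12)])).round().astype(np.int32)],1,(0,160,0))
cv2.imwrite("pics/w2f.png",cv2.resize(v[100:270,240:380],None,fx=3.5,fy=3.5))
E
```

```text
[[326 107   3   1   3]
 [301 109   7   1   7]
 [313 108   6   1   6]
 [280 111   7   1   7]
 [289 110   9   1   9]
 [275 112   1   1   1]
 [347 112   5   5  18]
 [264 119   5   6  26]
 [267 123  58  37 966]
 [358 126   1   2   2]
 [259 129   1   1   1]
 [260 136   1   2   2]
 [359 138   1   4   4]
 [360 152   1   5   5]
 [361 165   1   7   7]
 [264 169   1   1   1]
 [265 175   1   3   3]
 [362 179   1   8   8]
 [266 183   1   3   3]
 [267 191   1   3   3]
 [363 193   1  10  10]
 [268 199   1   3   3]
 [269 207   1   3   3]
 [364 206   1  12  12]
 [270 215   1   3   3]
 [273 220  27  33 528]
 [365 220   1  13  13]
 [271 223   1   3   3]
 [272 231   1   2   2]
 [356 237   5  10  28]
 [345 247   3   1   3]
 [322 249   2   1   2]
 [333 248   3   1   3]
 [310 250   2   1   2]]
[606.43703786 295.19648026  12.98326111] 454.6875 1494
[[657.9 358. ]
 [677.3 273.3]
 [551.7 244.1]
 [531.3 328.8]] centre [604.56131119 301.02537965]
```

View pics/w2f.png

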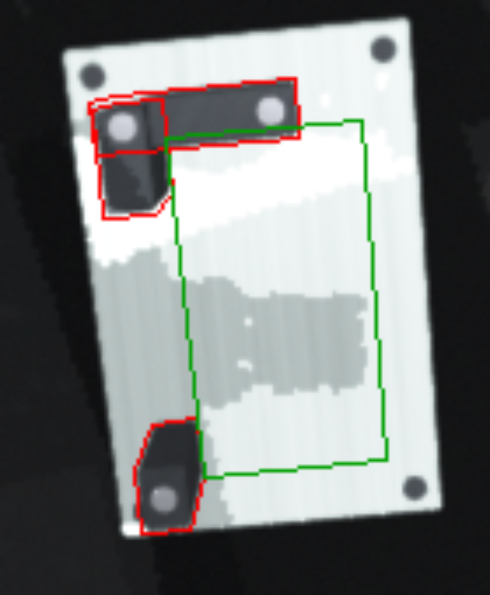

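The fence outlines overlay the picture well: seat at (606.4, 295.2), yaw 13.0°. Now I'll go to the drain with the opening reduced to clear the frame beside it.

arm_command(
  steps=[
    [0.78,[-49,15,0],[0,0,-0.7]],
    [0.78,[-49,15,0],[0,0,0]],
    [0.78,[-49,15,0],[0,0,0]],
    [0.78,[-49,14,0],[0,0,0]],
    [0.78,[0,0,-60],[0,0,0]],
  ],
  grip_force=30,
)

```text
time_s: 5.0
eef_pos: [0.4066, 0.3539, 0.2246]
tcp_rot: [-0.003, 0.998, 0.065, 0.004]
ft_force: [1.8, 0.4, -0.2]
finger_gap: 0.781
gripper_force: 0.0
```

arm_command(
  steps=[
    [0.78,[0,0,-60],[0,0,0]],
    [0.78,[0,0,-60],[0,0,0]],
    [0.78,[0,0,0],[0,0,0]],
  ],
)

```text
time_s: 5.38
eef_pos: [0.4041, 0.3488, 0.0968]
tcp_rot: [0.003, 0.998, 0.063, -0.004]
ft_force: [0.3, -1.0, 0.9]
finger_gap: 0.781
gripper_force: 0.0
```

Run:
```python
from h import *
c=look("wrist",dict(drain_plate=.012),"w3",[("drain_plate",0)])
```

```text
t 5.38 tcp [404.1 348.8  96.8] yaw 7.3 tilt [-0.007 -0.006] gap 0.781 F [ 0.3 -1.   0.9] grip 0.0 q [0.69 0.53 1.91 0.   0.71 2.13]
wrist drain_plate 0.96 [326. 232.] [406.2 347.5 101.9  50.    7.9]
wrist mark drain_plate 0.63 [325. 234.] [410.5 348.6   0. ]
```

View pics/w3.png

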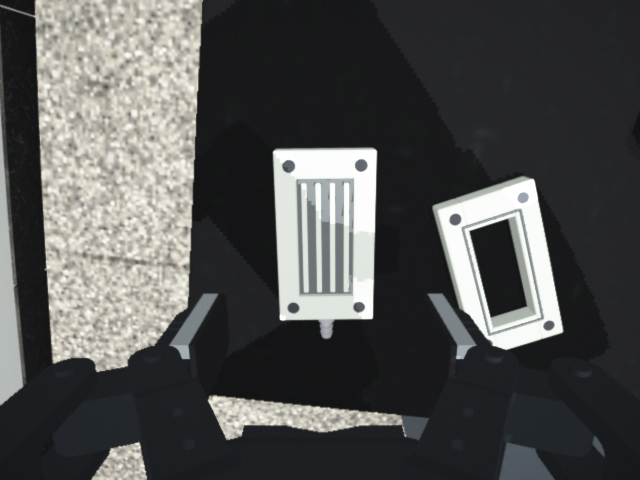

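The drain sits between the fingers at (326,232) and clears the frame. I'll descend and grip.

arm_command(
  steps=[
    [0.78,[1,-1,-40],[0,0,0.7]],
    [0.78,[0,0,-25],[0,0,0]],
    [0.78,[0,0,-10],[0,0,0]],
    [0.78,[0,0,0],[0,0,0]],
  ],
)

```text
time_s: 6.02
eef_pos: [0.4093, 0.3507, 0.0269]
tcp_rot: [-0.001, 0.998, 0.069, 0.001]
ft_force: [0.4, -0.5, 0.7]
finger_gap: 0.777
gripper_force: 0.0
```

Run:
```python
from h import *
st()
```

```text
t 6.03 tcp [409.3 350.7  26.9] yaw 7.9 tilt [0.002 0.002] gap 0.777 F [ 0.4 -0.5  0.7] grip 0.0 q [0.69 0.65 1.92 0.   0.57 2.12]
```

arm_command(
  steps=[
    [0.78,[1,-2,-4],[0,0,0]],
    [0.78,[0,0,-3],[0,0,0]],
    [0.68,[0,0,0],[0,0,0]],
    [0.5,[0,0,0],[0,0,0]],
    [0.5,[0,0,0],[0,0,0]],
  ],
)

```text
time_s: 6.65
eef_pos: [0.4095, 0.3481, 0.0187]
tcp_rot: [-0.0, 0.998, 0.069, 0.0]
ft_force: [-0.2, -0.5, 4.3]
finger_gap: 0.578
gripper_force: 31.4
```

Run:
```python
from h import *
st();c=arm.camera("wrist");cv2.imwrite("pics/w4.png",c["img"]);st()
```

```text
t 6.65 tcp [409.5 348.1  18.7] yaw 7.9 tilt [0. 0.] gap 0.578 F [-0.2 -0.5  4.3] grip 31.4 q [ 0.68  0.67  1.92 -0.    0.55  2.11]
t 6.70 tcp [409.5 348.1  18.6] yaw 7.9 tilt [0. 0.] gap 0.575 F [-1.2 -1.9  6. ] grip 31.5 q [0.68 0.67 1.92 0.   0.55 2.11]
```

View pics/w4.png

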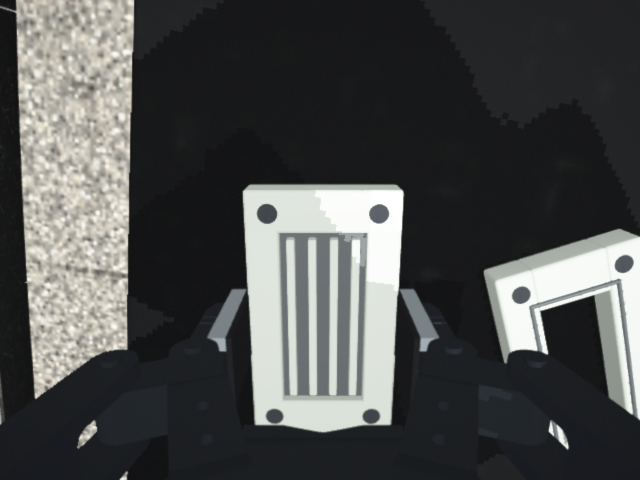

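Gripped, with the plate square between the pads and the tips just touching the table. I'll lift and carry it to the jig.

arm_command(
  steps=[
    [0.5,[0,0,45],[0,0,0]],
    [0.5,[0,0,45],[0,0,0]],
    [0.5,[46,-15,0],[0,0,2]],
    [0.5,[46,-15,0],[0,0,2]],
    [0.5,[46,-15,0],[0,0,1]],
  ],
  grip_force=40,
)

```text
time_s: 7.32
eef_pos: [0.5486, 0.3025, 0.1083]
tcp_rot: [-0.0, 0.994, 0.113, -0.0]
ft_force: [-0.8, 1.1, -1.0]
finger_gap: 0.575
gripper_force: 44.5
```

arm_command(
  steps=[
    [0.5,[40,-12,0],[0,0,0]],
    [0.5,[8,-3,0],[0,0,0]],
    [0.5,[0,0,0],[0,0,0]],
    [0.5,[0,0,0],[0,0,0]],
  ],
)

```text
time_s: 7.82
eef_pos: [0.5938, 0.2883, 0.1079]
tcp_rot: [0.0, 0.994, 0.113, -0.001]
ft_force: [-0.3, -0.4, -0.8]
finger_gap: 0.57
gripper_force: 44.5
```

```bash
cat >> h.py <<'E'
J=(606.4,295.2,13.0)
def jf():
    "TCP in jig seat axes (mm, z above jig face)"
    st();s=arm.observe();p=np.array(s["eef_pos"])*1000;a=np.radians(J[2]);d=p[:2]-J[:2]
    print("jig xyz",np.round([d[0]*np.cos(a)+d[1]*np.sin(a),-d[0]*np.sin(a)+d[1]*np.cos(a),p[2]-12],1),
     "Fjig",np.round([s["ft_force"][0]*np.cos(a)+s["ft_force"][1]*np.sin(a),-s["ft_force"][0]*np.sin(a)+s["ft_force"][1]*np.cos(a)],1))
E
python3 - <<'E'
from h import *
jf()
c=arm.camera("wrist")
o=arm.outline_of("wrist","drain_plate")[0];s=arm.observe();print(rect(c,o["mask"],s["eef_pos"][2]-.0186+.012))
E
```

```text
t 7.83 tcp [593.8 288.3 107.9] yaw 13.0 tilt [-0.002 -0.001] gap 0.570 F [-0.3 -0.4 -0.8] grip 44.5 q [0.43 0.65 1.62 0.   0.87 1.78]
jig xyz [-13.8  -3.9  95.9] Fjig [-0.4 -0.3]
[596.9 289.5  90.5  49.6  13. ]
```

arm_command(
  steps=[
    [0.5,[2,0,-35],[0,0,0]],
    [0.5,[0,0,-30],[0,0,0]],
    [0.5,[0,0,-10],[0,0,0]],
    [0.5,[0,0,0],[0,0,0]],
  ],
)

```text
time_s: 8.43
eef_pos: [0.5969, 0.2882, 0.0331]
tcp_rot: [0.0, 0.994, 0.113, -0.001]
ft_force: [0.3, -0.0, -1.0]
finger_gap: 0.573
gripper_force: 44.5
```

Run:
```python
from h import *
jf()
```

```text
t 8.43 tcp [596.9 288.2  33.1] yaw 13.0 tilt [-0.001 -0.   ] gap 0.573 F [ 0.3 -0.  -1. ] grip 44.5 q [0.43 0.76 1.63 0.   0.76 1.78]
jig xyz [-10.9  -4.7  21.1] Fjig [ 0.3 -0.1]
```

arm_command(
  steps=[
    [0.5,[3,0.7,-2],[0,0,0]],
    [0.5,[3,0.7,0],[0,0,0]],
    [0.5,[0,0,0],[0,0,0]],
  ],
)

```text
time_s: 8.8
eef_pos: [0.6043, 0.2897, 0.0321]
tcp_rot: [-0.0, 0.994, 0.113, 0.001]
ft_force: [-0.4, -1.0, -1.5]
finger_gap: 0.567
gripper_force: 44.5
```

arm_command(
  steps=[
    [0.5,[1,0.2,0],[0,0,0]],
    [0.5,[0,0,0],[0,0,0]],
  ],
)

```text
time_s: 9.05
eef_pos: [0.6045, 0.2896, 0.0314]
tcp_rot: [-0.0, 0.994, 0.113, 0.0]
ft_force: [0.4, -0.0, -0.7]
finger_gap: 0.569
gripper_force: 44.5
```

Run:
```python
from h import *
jf()
```

```text
t 9.05 tcp [604.5 289.6  31.4] yaw 12.9 tilt [0. 0.] gap 0.569 F [ 0.4 -0.  -0.7] grip 44.5 q [0.43 0.77 1.61 0.   0.76 1.77]
jig xyz [-3.1 -5.  19.4] Fjig [ 0.3 -0.1]
```

arm_command(
  steps=[
    [0.5,[1,0.2,0],[0,0,0]],
    [0.5,[0,0,0],[0,0,0]],
  ],
)

```text
time_s: 9.3
eef_pos: [0.6055, 0.2898, 0.0313]
tcp_rot: [0.0, 0.994, 0.113, 0.0]
ft_force: [0.1, 0.1, -1.8]
finger_gap: 0.572
gripper_force: 44.5
```

arm_command(
  steps=[
    [0.5,[1,0.2,0],[0,0,0]],
    [0.5,[0,0,0],[0,0,0]],
  ],
)

```text
time_s: 9.55
eef_pos: [0.6065, 0.29, 0.0313]
tcp_rot: [-0.0, 0.994, 0.113, -0.0]
ft_force: [0.7, 0.5, -1.9]
finger_gap: 0.57
gripper_force: 44.5
```

arm_command(
  steps=[
    [0.5,[1,0.2,0],[0,0,0]],
    [0.5,[0,0,0],[0,0,0]],
  ],
)

```text
time_s: 9.8
eef_pos: [0.6067, 0.29, 0.0311]
tcp_rot: [0.0, 0.994, 0.113, -0.001]
ft_force: [-3.7, -0.7, 0.6]
finger_gap: 0.568
gripper_force: 44.6
```

Run:
```python
from h import *
jf()
```

```text
t 9.80 tcp [606.7 290.   31.1] yaw 12.9 tilt [-0.002 -0.001] gap 0.568 F [-3.7 -0.7  0.6] grip 44.6 q [0.43 0.77 1.6  0.   0.77 1.77]
jig xyz [-0.9 -5.1 19.1] Fjig [-3.8  0.2]
```

The plate is at the end fence (−3.8 N). Now across to the long fences.

arm_command(
  steps=[
    [0.5,[-0.3,3.1,0],[0,0,0]],
    [0.5,[0,1,0],[0,0,0]],
    [0.5,[0,0,0],[0,0,0]],
  ],
)

```text
time_s: 10.18
eef_pos: [0.6059, 0.2932, 0.0308]
tcp_rot: [0.001, 0.994, 0.113, -0.002]
ft_force: [-4.6, -5.9, 0.8]
finger_gap: 0.571
gripper_force: 44.7
```

arm_command(
  steps=[
    [0.5,[-0.2,1,0],[0,0,0]],
    [0.5,[0,0,0],[0,0,0]],
  ],
)

```text
time_s: 10.42
eef_pos: [0.6057, 0.2941, 0.0308]
tcp_rot: [0.001, 0.994, 0.113, -0.002]
ft_force: [-4.0, -6.2, 1.6]
finger_gap: 0.57
gripper_force: 44.7
```

arm_command(
  steps=[
    [0.5,[-0.2,1,0],[0,0,0]],
    [0.5,[0,0,0],[0,0,0]],
  ],
)

```text
time_s: 10.68
eef_pos: [0.6057, 0.2943, 0.0308]
tcp_rot: [0.001, 0.994, 0.113, -0.002]
ft_force: [-3.2, -9.7, 1.0]
finger_gap: 0.57
gripper_force: 44.8
```

Run:
```python
from h import *
jf()
```

```text
t 10.68 tcp [605.7 294.3  30.8] yaw 13.0 tilt [-0.003 -0.003] gap 0.570 F [-3.2 -9.7  1. ] grip 44.8 q [ 0.44  0.77  1.6  -0.    0.77  1.78]
jig xyz [-0.9 -0.7 18.8] Fjig [-5.3 -8.7]
```

arm_command(
  steps=[
    [0.5,[0.8,1.2,0],[0,0,0]],
    [0.5,[0,0,0],[0,0,0]],
    [0.8,[0,0,0],[0,0,0]],
    [0.8,[0,0,0],[0,0,0]],
    [0.8,[0,0,40],[0,0,0]],
  ],
)

```text
time_s: 11.3
eef_pos: [0.606, 0.2971, 0.069]
tcp_rot: [0.001, 0.994, 0.113, -0.002]
ft_force: [-0.5, 0.2, 0.1]
finger_gap: 0.798
gripper_force: 0.0
```

arm_command(
  steps=[
    [0.8,[0,0,60],[0,0,0]],
    [0.8,[-30,0,60],[0,0,0]],
    [0.8,[-30,0,0],[0,0,0]],
    [0.8,[0,0,0],[0,0,0]],
    [0.8,[0,0,0],[0,0,0]],
  ],
)

```text
time_s: 11.92
eef_pos: [0.5503, 0.298, 0.1874]
tcp_rot: [-0.0, 0.994, 0.113, 0.001]
ft_force: [-0.0, 0.4, -0.2]
finger_gap: 0.8
gripper_force: 0.0
```

Run:
```python
from h import *
c=look("wrist",dict(drain_plate=.024),None,[("drain_plate",.012)])
v=cv2.resize(c["img"],None,fx=4,fy=4,interpolation=2)
d=lambda P,col:cv2.polylines(v,[((proj(c,toW(*J,P))+.5)*4).astype(np.int32)],1,col)
for z in(24,):d([(45,25,z),(45,-25,z),(-45,-25,z),(-45,25,z)],(0,0,255))
x,y=(proj(c,toW(*J,[(0,0,24)]))[0]*4).astype(int);cv2.imwrite("pics/j1.png",v[max(0,y-300):y+300,max(0,x-300):x+300])
```

```text
t 11.93 tcp [550.3 298.  187.4] yaw 13.0 tilt [0.001 0.001] gap 0.800 F [-0.   0.4 -0.2] grip 0.0 q [ 0.48  0.5   1.67 -0.    0.97  1.82]
wrist drain_plate 0.88 [344. 136.] [601.2 293.9 101.2  49.9  12.9]
```

View pics/j1.png

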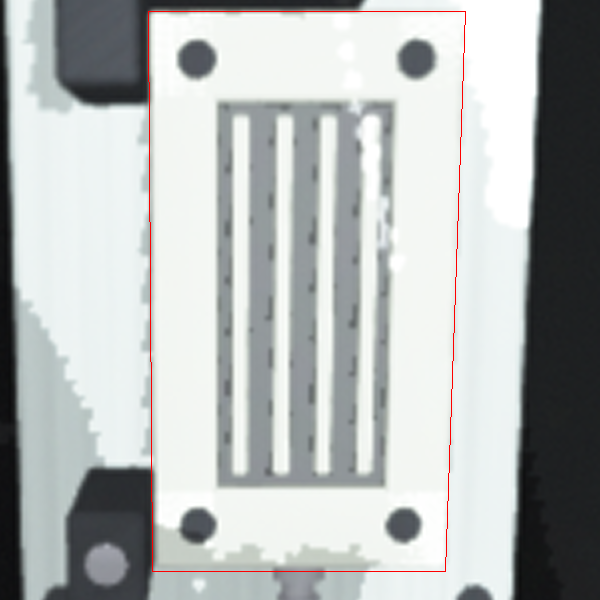

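The drain's edges match the predicted home outline on all sides and its nipple faces the open end. Next is the filter plate, beyond the case.

arm_command(
  steps=[
    [0.85,[0,0,60],[0,0,0]],
    [0.85,[0,-30,50],[0,0,0]],
    [0.85,[0,-60,0],[0,0,-7]],
    [0.85,[0,-60,0],[0,0,-7]],
    [0.85,[0,-60,0],[0,0,-7]],
  ],
)

```text
time_s: 12.7
eef_pos: [0.55, 0.0856, 0.2971]
tcp_rot: [0.0, 0.997, -0.072, 0.0]
ft_force: [0.9, -0.3, -0.4]
finger_gap: 0.849
gripper_force: 0.0
```

arm_command(
  steps=[
    [0.85,[-5,-60,0],[0,0,0]],
    [0.85,[-5,-60,0],[0,0,0]],
    [0.85,[-5,-60,0],[0,0,0]],
    [0.85,[-5,-60,0],[0,0,0]],
    [0.85,[-5,-60,0],[0,0,0]],
  ],
)

```text
time_s: 13.32
eef_pos: [0.5246, -0.2149, 0.2969]
tcp_rot: [-0.0, 0.998, -0.071, 0.0]
ft_force: [1.6, -0.1, -0.3]
finger_gap: 0.851
gripper_force: 0.0
```

arm_command(
  steps=[
    [0.85,[-5,-60,0],[0,0,0]],
    [0.85,[0,-60,0],[0,0,0]],
    [0.85,[0,-35,0],[0,0,0]],
    [0.85,[0,0,-60],[0,0,0]],
    [0.85,[0,0,-60],[0,0,0]],
  ],
)

```text
time_s: 13.95
eef_pos: [0.5199, -0.3691, 0.1759]
tcp_rot: [0.001, 0.997, -0.071, 0.001]
ft_force: [-0.2, -0.3, -0.4]
finger_gap: 0.847
gripper_force: 0.0
```

Run:
```python
from h import *
c=look("wrist",dict(filter_plate=.01,small_frame=.01,diluent=.066),None,[("filter_plate",0)])
```

```text
t 13.95 tcp [ 519.9 -369.1  175.9] yaw -8.2 tilt [ 0.002 -0.001] gap 0.847 F [-0.2 -0.3 -0.4] grip 0.0 q [-0.64  0.53  1.65  0.    0.96  1.08]
wrist filter_plate 0.83 [320. 212.] [ 521.5 -367.8   90.2   49.7   -7.6]
wrist small_frame 0.79 [308. 388.] [ 385.6 -340.7   65.3   38.5   22.1]
wrist diluent 0.87 [468. 302.] [ 462.6 -452.7   35.7    6.8   41.5]
wrist mark filter_plate 0.96 [318. 215.] [ 519.7 -365.1    0. ]
```

arm_command(
  steps=[
    [0.85,[1.5,1.5,-60],[0,0,0.5]],
    [0.85,[0,0,-60],[0,0,0]],
    [0.85,[0,0,-25],[0,0,0]],
    [0.85,[0,0,-10],[0,0,0]],
    [0.85,[0,0,0],[0,0,0]],
  ],
)

```text
time_s: 14.82
eef_pos: [0.5225, -0.367, 0.0241]
tcp_rot: [0.001, 0.998, -0.066, 0.001]
ft_force: [1.6, 0.1, 0.5]
finger_gap: 0.847
gripper_force: 0.0
```

arm_command(
  steps=[
    [0.68,[0,0,0],[0,0,0]],
    [0.5,[0,0,0],[0,0,0]],
    [0.5,[0,0,0],[0,0,0]],
    [0.5,[0,0,0],[0,0,0]],
  ],
)

```text
time_s: 15.32
eef_pos: [0.5223, -0.3669, 0.0247]
tcp_rot: [0.001, 0.998, -0.066, 0.001]
ft_force: [-1.3, 0.4, 9.0]
finger_gap: 0.555
gripper_force: 39.6
```

Run:
```python
from h import *
c=look("wrist",dict(filter_plate=.01))
```

```text
t 15.32 tcp [ 522.3 -366.9   24.7] yaw -7.6 tilt [ 0.003 -0.002] gap 0.555 F [-1.3  0.4  9. ] grip 39.6 q [-0.63  0.75  1.69 -0.    0.7   1.07]
wrist filter_plate 0.71 [323. 301.] [ 522.2 -366.4   90.6   49.8   -7.6]
```

arm_command(
  steps=[
    [0.75,[0,0,0],[0,0,0]],
    [0.75,[0,0,-5],[0,0,0]],
    [0.65,[0,0,0],[0,0,0]],
    [0.5,[0,0,0],[0,0,0]],
    [0.5,[0,0,0],[0,0,0]],
  ],
)

```text
time_s: 16.05
eef_pos: [0.5211, -0.366, 0.0171]
tcp_rot: [-0.0, 0.998, -0.066, -0.0]
ft_force: [-0.3, 0.5, -0.0]
finger_gap: 0.574
gripper_force: 41.8
```

Run:
```python
from h import *
c=look("wrist",dict(filter_plate=.01))
```

```text
t 16.05 tcp [ 521.1 -366.    17.1] yaw -7.6 tilt [-0.  0.] gap 0.574 F [-0.3  0.5 -0. ] grip 41.8 q [-0.63  0.76  1.69  0.    0.69  1.07]
wrist filter_plate 0.78 [321. 302.] [ 523.  -365.7   89.6   49.7   -7.6]
```

arm_command(
  steps=[
    [0.5,[0,0,30],[0,0,0]],
    [0.5,[0,0,62],[0,0,0]],
    [0.5,[0,0,62],[0,0,0]],
    [0.5,[0,0,62],[0,0,0]],
    [0.5,[0,0,62],[0,0,0]],
  ],
)

```text
time_s: 16.77
eef_pos: [0.5207, -0.3657, 0.297]
tcp_rot: [-0.0, 0.998, -0.066, -0.0]
ft_force: [1.0, -0.8, -0.3]
finger_gap: 0.567
gripper_force: 42.0
```

arm_command(
  steps=[
    [0.5,[5,60,0],[0,0,7]],
    [0.5,[5,60,0],[0,0,7]],
    [0.5,[5,60,0],[0,0,6.6]],
    [0.5,[10,60,0],[0,0,0]],
    [0.5,[10,60,0],[0,0,0]],
  ],
)

```text
time_s: 17.4
eef_pos: [0.5559, -0.0641, 0.2952]
tcp_rot: [0.0, 0.994, 0.113, 0.0]
ft_force: [0.3, -0.7, -0.6]
finger_gap: 0.577
gripper_force: 42.0
```

arm_command(
  steps=[
    [0.5,[10,60,0],[0,0,0]],
    [0.5,[10,60,0],[0,0,0]],
    [0.5,[10,60,0],[0,0,0]],
    [0.5,[10,60,0],[0,0,0]],
    [0.5,[2,60,0],[0,0,0]],
  ],
)

```text
time_s: 18.02
eef_pos: [0.5982, 0.236, 0.2949]
tcp_rot: [0.0, 0.994, 0.114, -0.0]
ft_force: [0.8, 0.3, -0.0]
finger_gap: 0.573
gripper_force: 42.0
```

arm_command(
  steps=[
    [0.5,[0,54,0],[0,0,0]],
    [0.5,[0,0,-60],[0,0,0]],
    [0.5,[0,0,-60],[0,0,0]],
    [0.5,[0,0,-60],[0,0,0]],
    [0.5,[0,0,0],[0,0,0]],
  ],
)

```text
time_s: 18.65
eef_pos: [0.5942, 0.2863, 0.1099]
tcp_rot: [0.002, 0.994, 0.114, -0.005]
ft_force: [-0.4, -0.2, -0.3]
finger_gap: 0.57
gripper_force: 42.5
```

```bash
cat >> h.py <<'E'
def held(q,t,off):
    "held plate: centre in jig axes minus TCP; t plate thickness, off TCP height over its underside"
    jf();c=arm.camera("wrist");o=arm.outline_of("wrist",q)
    if o:
        r=rect(c,o[0]["mask"],arm.observe()["eef_pos"][2]-off/1000+t/1000);a=np.radians(J[2]);d=r[:2]-J[:2]
        print(q,r,"in jig",np.round([d[0]*np.cos(a)+d[1]*np.sin(a),-d[0]*np.sin(a)+d[1]*np.cos(a)],1))
    return c
E
python3 - <<'E'
from h import *
held("filter_plate",10,17)
E
```

```text
t 18.65 tcp [594.2 286.3 109.9] yaw 13.1 tilt [-0.01  -0.005] gap 0.570 F [-0.4 -0.2 -0.3] grip 42.5 q [ 0.43  0.65  1.62 -0.    0.89  1.77]
jig xyz [-13.9  -5.9  97.9] Fjig [-0.4 -0.1]
filter_plate [599.3 288.2  85.8  47.5  13.1] in jig [-8.5 -5.2]
```

arm_command(
  steps=[
    [0.5,[0,0,-30],[0,0,0]],
    [0.5,[0,0,-25],[0,0,0]],
    [0.5,[0,0,-9],[0,0,0]],
    [0.5,[0,0,0],[0,0,0]],
  ],
)

```text
time_s: 19.25
eef_pos: [0.5992, 0.2885, 0.0531]
tcp_rot: [-0.0, 0.994, 0.114, 0.001]
ft_force: [0.8, -0.0, -0.6]
finger_gap: 0.572
gripper_force: 42.5
```

Run:
```python
from h import *
held("filter_plate",10,17)
```

```text
t 19.25 tcp [599.2 288.5  53.1] yaw 13.0 tilt [0.002 0.001] gap 0.572 F [ 0.8 -0.  -0.6] grip 42.5 q [0.43 0.73 1.62 0.   0.78 1.77]
jig xyz [-8.5 -4.9 41.1] Fjig [ 0.8 -0.2]
filter_plate [601.4 289.7  89.2  49.6  13.1] in jig [-6.1 -4.2]
```

arm_command(
  steps=[
    [0.5,[0,0,-8],[0,0,0]],
    [0.5,[0,0,-3],[0,0,0]],
    [0.5,[3,0.7,0],[0,0,0]],
    [0.5,[2,0.4,0],[0,0,0]],
    [0.5,[0,0,0],[0,0,0]],
  ],
)

```text
time_s: 19.98
eef_pos: [0.602, 0.2889, 0.0411]
tcp_rot: [0.0, 0.994, 0.114, -0.001]
ft_force: [-6.7, -0.4, 11.1]
finger_gap: 0.57
gripper_force: 43.8
```

arm_command(
  steps=[
    [0.5,[1,0.2,0],[0,0,0]],
    [0.5,[0,0,0],[0,0,0]],
  ],
)

```text
time_s: 20.23
eef_pos: [0.6026, 0.2891, 0.0411]
tcp_rot: [0.0, 0.994, 0.114, -0.002]
ft_force: [-7.7, -2.2, 11.3]
finger_gap: 0.568
gripper_force: 43.9
```

arm_command(
  steps=[
    [0.5,[1,0.2,0],[0,0,0]],
    [0.5,[0,0,0],[0,0,0]],
  ],
)

```text
time_s: 20.48
eef_pos: [0.6037, 0.2893, 0.0411]
tcp_rot: [0.0, 0.994, 0.114, -0.002]
ft_force: [-7.6, -2.1, 12.9]
finger_gap: 0.573
gripper_force: 43.8
```

Run:
```python
from h import *
jf()
```

```text
t 20.48 tcp [603.7 289.3  41.1] yaw 13.0 tilt [-0.003 -0.001] gap 0.573 F [-7.6 -2.1 12.9] grip 43.8 q [0.43 0.75 1.61 0.   0.78 1.77]
jig xyz [-3.9 -5.1 29.1] Fjig [-7.8 -0.3]
```

arm_command(
  steps=[
    [0.5,[0,0,0.8],[0,0,0]],
    [0.5,[1,0.2,0],[0,0,0]],
    [0.5,[0,0,0],[0,0,0]],
  ],
)

```text
time_s: 20.85
eef_pos: [0.6059, 0.2897, 0.0411]
tcp_rot: [0.0, 0.994, 0.114, -0.0]
ft_force: [-3.6, -0.4, 3.9]
finger_gap: 0.566
gripper_force: 43.1
```

arm_command(
  steps=[
    [0.5,[1,0.2,0],[0,0,0]],
    [0.5,[0,0,0],[0,0,0]],
  ],
)

```text
time_s: 21.1
eef_pos: [0.607, 0.2899, 0.0411]
tcp_rot: [0.0, 0.994, 0.114, -0.0]
ft_force: [-4.2, -1.0, 4.0]
finger_gap: 0.57
gripper_force: 43.1
```

arm_command(
  steps=[
    [0.5,[1,0.2,0],[0,0,0]],
    [0.5,[0,0,0],[0,0,0]],
  ],
)

```text
time_s: 21.35
eef_pos: [0.6076, 0.29, 0.0411]
tcp_rot: [0.0, 0.994, 0.114, -0.001]
ft_force: [-4.9, -1.0, 6.8]
finger_gap: 0.569
gripper_force: 43.3
```

Run:
```python
from h import *
jf()
```

```text
t 21.35 tcp [607.6 290.   41.1] yaw 13.0 tilt [-0.001 -0.   ] gap 0.569 F [-4.9 -1.   6.8] grip 43.3 q [0.43 0.76 1.6  0.   0.78 1.77]
jig xyz [ 0.  -5.3 29.1] Fjig [-5.   0.1]
```

arm_command(
  steps=[
    [0.5,[1,0.2,0],[0,0,0]],
    [0.5,[0,0,0],[0,0,0]],
  ],
)

```text
time_s: 21.6
eef_pos: [0.6076, 0.29, 0.0411]
tcp_rot: [0.0, 0.994, 0.114, -0.002]
ft_force: [-7.8, -1.6, 9.2]
finger_gap: 0.57
gripper_force: 43.6
```

arm_command(
  steps=[
    [0.5,[1,0.2,0],[0,0,0]],
    [0.5,[0,0,0],[0,0,0]],
  ],
)

```text
time_s: 21.85
eef_pos: [0.6077, 0.29, 0.0411]
tcp_rot: [0.001, 0.994, 0.114, -0.003]
ft_force: [-11.2, -2.6, 12.6]
finger_gap: 0.572
gripper_force: 43.9
```

Run:
```python
from h import *
held("filter_plate",10,17)
```

```text
t 21.85 tcp [607.7 290.   41.1] yaw 13.0 tilt [-0.005 -0.002] gap 0.572 F [-11.2  -2.6  12.6] grip 43.9 q [0.43 0.76 1.6  0.   0.79 1.77]
jig xyz [ 0.1 -5.3 29.1] Fjig [-11.5  -0. ]
filter_plate [609.5 291.1  89.7  50.   13. ] in jig [ 2.1 -4.7]
```

arm_command(
  steps=[
    [0.5,[-1.2,1.8,0.5],[0,0,0]],
    [0.5,[-0.4,2,0],[0,0,0]],
    [0.5,[0,0,0],[0,0,0]],
  ],
)

```text
time_s: 22.32
eef_pos: [0.6071, 0.292, 0.0411]
tcp_rot: [0.002, 0.994, 0.114, -0.002]
ft_force: [-5.3, -9.6, 7.6]
finger_gap: 0.571
gripper_force: 43.4
```

arm_command(
  steps=[
    [0.5,[-0.2,1,0],[0,0,0]],
    [0.5,[0,0,0],[0,0,0]],
  ],
)

```text
time_s: 22.58
eef_pos: [0.607, 0.2926, 0.0411]
tcp_rot: [0.002, 0.994, 0.113, -0.002]
ft_force: [-5.4, -10.9, 8.9]
finger_gap: 0.57
gripper_force: 43.5
```

arm_command(
  steps=[
    [0.5,[0,1,0],[0,0,0]],
    [0.5,[0,0,0],[0,0,0]],
  ],
)

```text
time_s: 22.82
eef_pos: [0.6069, 0.2933, 0.0411]
tcp_rot: [0.002, 0.994, 0.113, -0.002]
ft_force: [-5.8, -13.6, 10.1]
finger_gap: 0.574
gripper_force: 43.6
```

Run:
```python
from h import *
jf()
```

```text
t 22.82 tcp [606.9 293.3  41.1] yaw 13.0 tilt [-0.004 -0.004] gap 0.574 F [ -5.8 -13.6  10.1] grip 43.6 q [ 0.43  0.76  1.6  -0.    0.79  1.78]
jig xyz [ 0.1 -2.  29.1] Fjig [ -8.8 -12. ]
```

arm_command(
  steps=[
    [0.5,[0,0,0.8],[0,0,0]],
    [0.5,[-0.2,1,0],[0,0,0]],
    [0.5,[0,0,0],[0,0,0]],
  ],
)

```text
time_s: 23.2
eef_pos: [0.6066, 0.2946, 0.0412]
tcp_rot: [0.002, 0.994, 0.114, -0.002]
ft_force: [-3.7, -10.7, 3.4]
finger_gap: 0.569
gripper_force: 43.0
```

arm_command(
  steps=[
    [0.5,[-0.2,1,0],[0,0,0]],
    [0.5,[0,0,0],[0,0,0]],
  ],
)

```text
time_s: 23.45
eef_pos: [0.6066, 0.2947, 0.0412]
tcp_rot: [0.002, 0.994, 0.114, -0.002]
ft_force: [-2.0, -16.2, 3.2]
finger_gap: 0.573
gripper_force: 43.0
```

Run:
```python
from h import *
jf()
```

```text
t 23.45 tcp [606.6 294.7  41.2] yaw 13.1 tilt [-0.004 -0.005] gap 0.573 F [ -2.  -16.2   3.2] grip 43.0 q [ 0.44  0.76  1.6  -0.    0.79  1.78]
jig xyz [ 0.1 -0.5 29.2] Fjig [ -5.6 -15.4]
```

arm_command(
  steps=[
    [0.5,[1.2,0.2,0],[0,0,0]],
    [0.5,[0,0,0],[0,0,0]],
    [0.8,[0,0,0],[0,0,0]],
    [0.8,[0,0,0],[0,0,0]],
    [0.8,[0,0,40],[0,0,0]],
  ],
)

```text
time_s: 24.08
eef_pos: [0.6074, 0.2979, 0.0796]
tcp_rot: [0.001, 0.994, 0.114, -0.003]
ft_force: [-0.1, 0.3, 1.6]
finger_gap: 0.8
gripper_force: 0.0
```

arm_command(
  steps=[
    [0.8,[0,0,60],[0,0,0]],
    [0.8,[-30,0,50],[0,0,0]],
    [0.8,[-30,0,0],[0,0,0]],
    [0.8,[0,0,0],[0,0,0]],
    [0.8,[0,0,0],[0,0,0]],
  ],
)

```text
time_s: 24.7
eef_pos: [0.5497, 0.2989, 0.1924]
tcp_rot: [-0.0, 0.994, 0.114, 0.001]
ft_force: [-0.1, -0.4, -0.2]
finger_gap: 0.8
gripper_force: 0.0
```

```bash
cat >> h.py <<'E'
def stack(q,z,name):
    c=look("wrist",{q:z/1000});v=cv2.resize(c["img"],None,fx=4,fy=4,interpolation=2)
    P=[(45,25,z),(45,-25,z),(-45,-25,z),(-45,25,z)]
    cv2.polylines(v,[((proj(c,toW(*J,P))+.5)*4).astype(np.int32)],1,(0,0,255))
    x,y=(proj(c,toW(*J,[(0,0,z)]))[0]*4).astype(int);cv2.imwrite(f"pics/{name}.png",v[max(0,y-300):y+300,max(0,x-300):x+300])
E
python3 - <<'E'
from h import *
stack("filter_plate",34,"j2")
E
```

```text
t 24.70 tcp [549.7 298.9 192.4] yaw 13.1 tilt [0.001 0.   ] gap 0.800 F [-0.1 -0.4 -0.2] grip 0.0 q [ 0.48  0.49  1.67 -0.    0.98  1.82]
wrist filter_plate 0.81 [347. 134.] [606.9 295.1  89.2  49.7  12.9]
```

View pics/j2.png

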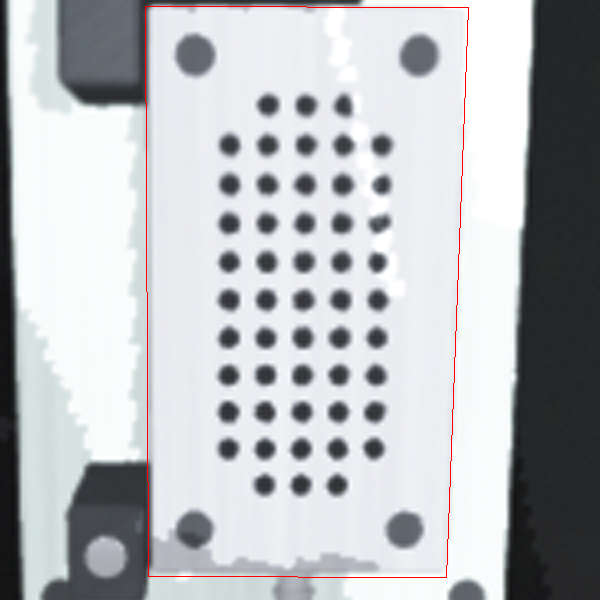

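The filter plate fills the predicted home outline. Next is the frame.

arm_command(
  steps=[
    [0.8,[-49,-15,0],[0,0,7]],
    [0.8,[-48,-15,0],[0,0,6]],
    [0.8,[-48,-15,0],[0,0,0]],
    [0.8,[0,0,-60],[0,0,0]],
    [0.8,[0,0,-20],[0,0,0]],
  ],
)

```text
time_s: 25.42
eef_pos: [0.4032, 0.2528, 0.1104]
tcp_rot: [0.0, 0.974, 0.225, -0.001]
ft_force: [0.0, 0.1, 0.3]
finger_gap: 0.801
gripper_force: 0.0
```

arm_command(
  steps=[
    [0.8,[0,0,0],[0,0,0]],
    [0.8,[0,0,0],[0,0,0]],
  ],
)

```text
time_s: 25.68
eef_pos: [0.405, 0.2538, 0.1127]
tcp_rot: [-0.0, 0.974, 0.225, 0.0]
ft_force: [0.1, -0.3, 0.1]
finger_gap: 0.799
gripper_force: 0.0
```

Run:
```python
from h import *
c=look("wrist",dict(frame_plate=.012),None,[("frame_plate",0)])
```

```text
t 25.68 tcp [405.  253.8 112.7] yaw 26.0 tilt [0.001 0.   ] gap 0.799 F [ 0.1 -0.3  0.1] grip 0.0 q [ 0.53  0.44  2.04 -0.    0.67  1.65]
wrist frame_plate 0.74 [344. 238.] [404.4 253.2  89.9  49.6  26. ]
```

arm_command(
  steps=[
    [0.8,[0,0,-50],[0,0,0]],
    [0.8,[0,0,-30],[0,0,0]],
    [0.75,[0,0,-13.5],[0,0,0]],
    [0.75,[0,0,0],[0,0,0]],
    [0.65,[0,0,0],[0,0,0]],
  ],
)

```text
time_s: 26.45
eef_pos: [0.4048, 0.254, 0.0198]
tcp_rot: [-0.0, 0.974, 0.225, 0.001]
ft_force: [0.6, -0.8, 0.9]
finger_gap: 0.648
gripper_force: 0.0
```

arm_command(
  steps=[
    [0.5,[0,0,0],[0,0,0]],
    [0.5,[0,0,0],[0,0,0]],
    [0.5,[0,0,0],[0,0,0]],
  ],
)

```text
time_s: 26.82
eef_pos: [0.4049, 0.254, 0.0202]
tcp_rot: [-0.0, 0.974, 0.225, 0.001]
ft_force: [-0.7, -0.5, 5.8]
finger_gap: 0.57
gripper_force: 41.2
```

Run:
```python
from h import *
c=look("wrist",dict(frame_plate=.012))
```

```text
t 26.82 tcp [404.9 254.   20.2] yaw 26.0 tilt [0.002 0.001] gap 0.570 F [-0.7 -0.5  5.8] grip 41.2 q [0.54 0.62 2.05 0.   0.46 1.65]
wrist frame_plate 0.64 [291. 298.] [405.4 255.   88.6  49.7  26.1]
```

arm_command(
  steps=[
    [0.5,[0,0,40],[0,0,0]],
    [0.5,[0,0,50],[0,0,0]],
    [0.5,[50,9,0],[0,0,-6.5]],
    [0.5,[50,9,0],[0,0,-6.5]],
    [0.5,[50,9,0],[0,0,0]],
  ],
)

```text
time_s: 27.55
eef_pos: [0.5559, 0.2809, 0.1105]
tcp_rot: [-0.0, 0.994, 0.113, 0.001]
ft_force: [0.6, -0.1, -1.1]
finger_gap: 0.568
gripper_force: 42.4
```

arm_command(
  steps=[
    [0.5,[40,7,0],[0,0,0]],
    [0.5,[5,0,0],[0,0,0]],
    [0.5,[0,0,0],[0,0,0]],
    [0.5,[0,0,-30],[0,0,0]],
    [0.5,[0,0,0],[0,0,0]],
  ],
)

```text
time_s: 28.18
eef_pos: [0.5959, 0.2865, 0.077]
tcp_rot: [0.001, 0.994, 0.114, -0.003]
ft_force: [-0.7, 0.2, -0.3]
finger_gap: 0.568
gripper_force: 42.3
```

Run:
```python
from h import *
held("frame_plate",12,19)
```

```text
t 28.18 tcp [595.9 286.5  77. ] yaw 13.1 tilt [-0.005 -0.002] gap 0.568 F [-0.7  0.2 -0.3] grip 42.3 q [0.43 0.69 1.63 0.   0.83 1.77]
jig xyz [-12.1  -6.1  65. ] Fjig [-0.6  0.3]
frame_plate [598.1 287.8  86.6  48.6  13.1] in jig [-9.8 -5.3]
```

arm_command(
  steps=[
    [0.5,[0,0,-15],[0,0,0]],
    [0.5,[0,0,-10],[0,0,0]],
    [0.5,[0,0,0],[0,0,0]],
    [0.5,[0,0,0],[0,0,0]],
  ],
)

```text
time_s: 28.78
eef_pos: [0.599, 0.2876, 0.0536]
tcp_rot: [-0.0, 0.994, 0.114, -0.0]
ft_force: [-0.4, 0.4, 2.3]
finger_gap: 0.571
gripper_force: 44.0
```

Run:
```python
from h import *
held("frame_plate",12,19)
```

```text
t 28.77 tcp [599.  287.6  53.6] yaw 13.0 tilt [-0.  0.] gap 0.571 F [-0.4  0.4  2.3] grip 44.0 q [0.43 0.73 1.62 0.   0.79 1.77]
jig xyz [-8.9 -5.8 41.6] Fjig [-0.3  0.5]
frame_plate [600.3 288.5  87.9  49.7  12.9] in jig [-7.5 -5.2]
```

arm_command(
  steps=[
    [0.5,[4,0.9,0.5],[0,0,0]],
    [0.5,[4,0.9,0],[0,0,0]],
    [0.5,[0,0,0],[0,0,0]],
  ],
)

```text
time_s: 29.25
eef_pos: [0.6076, 0.2894, 0.0542]
tcp_rot: [-0.0, 0.994, 0.113, 0.0]
ft_force: [-0.8, 0.3, -0.7]
finger_gap: 0.57
gripper_force: 43.8
```

arm_command(
  steps=[
    [0.5,[1,0.2,0],[0,0,0]],
    [0.5,[0,0,0],[0,0,0]],
  ],
)

```text
time_s: 29.5
eef_pos: [0.6081, 0.2895, 0.0543]
tcp_rot: [0.0, 0.994, 0.114, -0.0]
ft_force: [-0.5, 0.3, -0.9]
finger_gap: 0.573
gripper_force: 43.8
```

arm_command(
  steps=[
    [0.5,[1,0.2,0],[0,0,0]],
    [0.5,[0,0,0],[0,0,0]],
  ],
)

```text
time_s: 29.75
eef_pos: [0.6092, 0.2897, 0.0544]
tcp_rot: [-0.0, 0.994, 0.114, 0.0]
ft_force: [0.3, -0.0, -0.4]
finger_gap: 0.567
gripper_force: 43.8
```

arm_command(
  steps=[
    [0.5,[1,0.2,0],[0,0,0]],
    [0.5,[0,0,0],[0,0,0]],
  ],
)

```text
time_s: 30.0
eef_pos: [0.61, 0.2899, 0.0542]
tcp_rot: [0.0, 0.994, 0.114, -0.0]
ft_force: [-2.4, 0.4, -1.8]
finger_gap: 0.569
gripper_force: 43.8
```

Run:
```python
from h import *
held("frame_plate",12,19)
```

```text
t 30.00 tcp [610.  289.9  54.2] yaw 13.0 tilt [-0. -0.] gap 0.569 F [-2.4  0.4 -1.8] grip 43.8 q [0.43 0.74 1.6  0.   0.81 1.77]
jig xyz [ 2.3 -6.  42.2] Fjig [-2.2  0.9]
frame_plate [611.  290.6  87.5  49.6  13.2] in jig [ 3.4 -5.5]
```

Contact starts. I'll confirm in x, then go across to the long fences.

arm_command(
  steps=[
    [0.5,[1.5,0.4,0],[0,0,0]],
    [0.5,[0,0,0],[0,0,0]],
  ],
)

```text
time_s: 30.35
eef_pos: [0.61, 0.2899, 0.054]
tcp_rot: [0.0, 0.994, 0.114, -0.002]
ft_force: [-5.9, -1.1, 2.8]
finger_gap: 0.567
gripper_force: 44.1
```

arm_command(
  steps=[
    [0.5,[-0.5,2,0],[0,0,0]],
    [0.5,[-0.4,2,0],[0,0,0]],
    [0.5,[-0.2,1,0],[0,0,0]],
    [0.5,[0,0,0],[0,0,0]],
  ],
)

```text
time_s: 30.85
eef_pos: [0.6091, 0.2941, 0.0537]
tcp_rot: [0.001, 0.994, 0.114, -0.002]
ft_force: [-4.3, -5.3, 2.0]
finger_gap: 0.571
gripper_force: 43.9
```

arm_command(
  steps=[
    [0.5,[-0.2,1,0],[0,0,0]],
    [0.5,[0,0,0],[0,0,0]],
  ],
)

```text
time_s: 31.1
eef_pos: [0.6088, 0.295, 0.0537]
tcp_rot: [0.001, 0.994, 0.114, -0.002]
ft_force: [-3.0, -4.3, 0.8]
finger_gap: 0.57
gripper_force: 43.9
```

Run:
```python
from h import *
jf()
```

```text
t 31.10 tcp [608.8 295.   53.7] yaw 13.0 tilt [-0.004 -0.002] gap 0.570 F [-3.  -4.3  0.8] grip 43.9 q [ 0.43  0.74  1.59 -0.    0.81  1.78]
jig xyz [ 2.3 -0.8 41.7] Fjig [-3.9 -3.6]
```

arm_command(
  steps=[
    [0.5,[0.3,1.2,0],[0,0,0]],
    [0.5,[0.5,1,0],[0,0,0]],
    [0.5,[0,0,0],[0,0,0]],
  ],
)

```text
time_s: 31.48
eef_pos: [0.6089, 0.2952, 0.0537]
tcp_rot: [0.002, 0.994, 0.114, -0.003]
ft_force: [-5.0, -14.5, 6.2]
finger_gap: 0.569
gripper_force: 44.4
```

arm_command(
  steps=[
    [0.8,[0,0,0],[0,0,0]],
    [0.8,[0,0,0],[0,0,0]],
    [0.8,[0,0,40],[0,0,0]],
    [0.8,[0,0,60],[0,0,0]],
    [0.8,[-30,0,40],[0,0,0]],
  ],
)

```text
time_s: 32.1
eef_pos: [0.5836, 0.2995, 0.1977]
tcp_rot: [-0.001, 0.994, 0.113, 0.003]
ft_force: [0.4, 0.6, 0.5]
finger_gap: 0.797
gripper_force: 0.0
```

arm_command(
  steps=[
    [0.8,[-30,0,0],[0,0,0]],
    [0.8,[0,0,0],[0,0,0]],
    [0.8,[0,0,0],[0,0,0]],
  ],
)

```text
time_s: 32.48
eef_pos: [0.5517, 0.299, 0.1945]
tcp_rot: [-0.0, 0.994, 0.114, 0.001]
ft_force: [1.2, -0.6, 0.1]
finger_gap: 0.8
gripper_force: 0.0
```

Run:
```python
from h import *
stack("frame_plate",46,"j3")
```

```text
t 32.48 tcp [551.7 299.  194.5] yaw 13.1 tilt [0.001 0.001] gap 0.800 F [ 1.2 -0.6  0.1] grip 0.0 q [ 0.48  0.49  1.66 -0.    0.98  1.82]
wrist frame_plate 0.71 [365. 134.] [606.6 294.8  89.4  50.4  13.3]
```

View pics/j3.png

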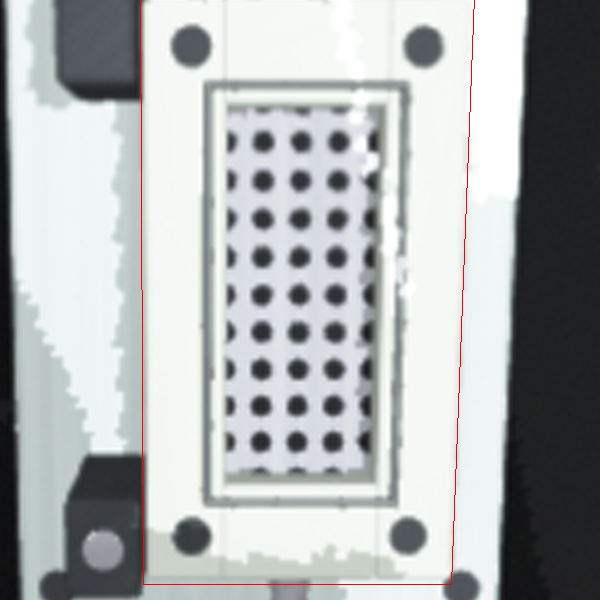

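The frame is home as well. Last is the cover plate.

arm_command(
  steps=[
    [0.76,[-29,-41,0],[0,0,-7.5]],
    [0.76,[-29,-41,0],[0,0,-7.5]],
    [0.76,[-29,-41,0],[0,0,0]],
    [0.76,[-28,-41,0],[0,0,0]],
    [0.76,[0,0,-50],[0,0,0]],
  ],
)

```text
time_s: 33.2
eef_pos: [0.4377, 0.1331, 0.1466]
tcp_rot: [-0.001, 1.0, -0.018, 0.004]
ft_force: [1.6, 0.6, -0.6]
finger_gap: 0.761
gripper_force: 0.0
```

arm_command(
  steps=[
    [0.76,[0,0,-30],[0,0,0]],
    [0.76,[0,0,0],[0,0,0]],
    [0.76,[0,0,0],[0,0,0]],
  ],
)

```text
time_s: 33.58
eef_pos: [0.437, 0.1347, 0.1148]
tcp_rot: [-0.0, 1.0, -0.017, 0.0]
ft_force: [-0.2, -0.1, 0.3]
finger_gap: 0.762
gripper_force: 0.0
```

Run:
```python
from h import *
c=look("wrist",dict(cover_plate=.012,vial=.023),"w5",[("cover_plate",0),("vial",0)])
```

```text
t 33.58 tcp [437.  134.7 114.8] yaw -2.0 tilt [0.001 0.   ] gap 0.762 F [-0.2 -0.1  0.3] grip 0.0 q [0.27 0.41 2.08 0.   0.65 1.88]
wrist cover_plate 0.87 [328. 234.] [437.5 132.6  90.3  49.5  -2.5]
wrist cover_plate 0.42 [47. 19.] [557.  269.2  57.1  18.8 -76.8]
wrist vial 0.66 [329. 238.] [441.3 132.8  86.7  47.7  -2.3]
wrist vial 0.25 [48. 19.] [554.5 262.5  54.2  18.2 -77.4]
wrist mark vial 0.72 [230. 158.] [484.5 184.9   0. ]
```

View pics/w5.png

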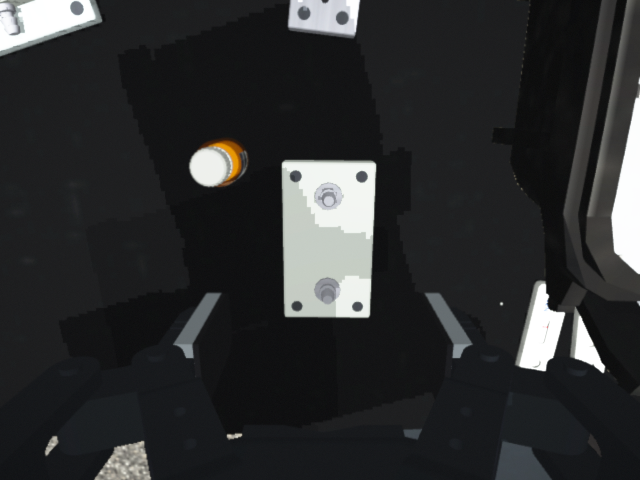

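The cover sits at (328,234). The vial, at (230,158), is clear of the left finger.

arm_command(
  steps=[
    [0.76,[0.5,-2,-50],[0,0,-0.5]],
    [0.76,[0,0,-30],[0,0,0]],
    [0.76,[0,0,-15],[0,0,0]],
    [0.76,[0,0,0],[0,0,0]],
    [0.65,[0,0,0],[0,0,0]],
  ],
)

```text
time_s: 34.45
eef_pos: [0.4373, 0.1327, 0.0202]
tcp_rot: [-0.0, 1.0, -0.021, 0.001]
ft_force: [-0.1, -0.5, 0.4]
finger_gap: 0.647
gripper_force: 0.0
```

arm_command(
  steps=[
    [0.5,[0,0,0],[0,0,0]],
    [0.5,[0,0,0],[0,0,0]],
    [0.5,[0,0,0],[0,0,0]],
  ],
)

```text
time_s: 34.83
eef_pos: [0.4374, 0.1327, 0.0206]
tcp_rot: [-0.0, 1.0, -0.021, 0.001]
ft_force: [-0.5, -0.2, 7.1]
finger_gap: 0.572
gripper_force: 41.2
```

Run:
```python
from h import *
c=look("wrist",dict(cover_plate=.012))
```

```text
t 34.83 tcp [437.4 132.7  20.6] yaw -2.5 tilt [0.002 0.001] gap 0.572 F [-0.5 -0.2  7.1] grip 41.2 q [ 0.27  0.61  2.1  -0.    0.43  1.88]
wrist cover_plate 0.65 [324. 300.] [438.5 133.3  90.3  50.2  -2.1]
```

arm_command(
  steps=[
    [0.5,[0,0,40],[0,0,0]],
    [0.5,[0,0,55],[0,0,0]],
    [0.5,[41,39,0],[0,0,8]],
    [0.5,[41,39,0],[0,0,7.5]],
    [0.5,[41,39,0],[0,0,0]],
  ],
)

```text
time_s: 35.55
eef_pos: [0.561, 0.2508, 0.1159]
tcp_rot: [-0.0, 0.993, 0.114, 0.001]
ft_force: [-0.3, -0.5, -1.8]
finger_gap: 0.566
gripper_force: 43.4
```

arm_command(
  steps=[
    [0.5,[36,36,0],[0,0,0]],
    [0.5,[4,2,0],[0,0,0]],
    [0.5,[0,0,0],[0,0,0]],
    [0.5,[0,0,-35],[0,0,0]],
    [0.5,[0,0,0],[0,0,0]],
  ],
)

```text
time_s: 36.17
eef_pos: [0.5964, 0.2854, 0.0771]
tcp_rot: [0.001, 0.994, 0.113, -0.003]
ft_force: [-0.2, -0.6, -2.0]
finger_gap: 0.568
gripper_force: 43.3
```

arm_command(
  steps=[
    [0.5,[0,0,-10],[0,0,0]],
    [0.5,[0,0,0],[0,0,0]],
    [0.5,[0,0,0],[0,0,0]],
  ],
)

```text
time_s: 36.55
eef_pos: [0.5999, 0.2876, 0.07]
tcp_rot: [-0.0, 0.994, 0.114, 0.0]
ft_force: [0.0, -0.8, -0.9]
finger_gap: 0.571
gripper_force: 43.4
```

Run:
```python
from h import *
held("cover_plate",12,19)
```

```text
t 36.55 tcp [599.9 287.6  70. ] yaw 13.0 tilt [0.001 0.   ] gap 0.571 F [ 0.  -0.8 -0.9] grip 43.4 q [0.43 0.71 1.62 0.   0.81 1.77]
jig xyz [-8. -6. 58.] Fjig [-0.1 -0.8]
cover_plate [601.8 288.5  89.1  48.9  13. ] in jig [-6.  -5.5]
```

arm_command(
  steps=[
    [0.5,[0,0,-3.5],[0,0,0]],
    [0.5,[3,0.7,0],[0,0,0]],
    [0.5,[3.5,0.8,0],[0,0,0]],
    [0.5,[0,0,0],[0,0,0]],
  ],
)

```text
time_s: 37.15
eef_pos: [0.6056, 0.2891, 0.0667]
tcp_rot: [0.0, 0.994, 0.114, -0.001]
ft_force: [-5.1, -0.6, 7.5]
finger_gap: 0.567
gripper_force: 44.4
```

arm_command(
  steps=[
    [0.5,[1,0.2,0],[0,0,0]],
    [0.5,[0,0,0],[0,0,0]],
  ],
)

```text
time_s: 37.4
eef_pos: [0.6059, 0.2891, 0.0667]
tcp_rot: [0.0, 0.994, 0.114, -0.001]
ft_force: [-7.1, -1.6, 10.5]
finger_gap: 0.563
gripper_force: 44.5
```

arm_command(
  steps=[
    [0.5,[1,0.2,0],[0,0,0]],
    [0.5,[0,0,0],[0,0,0]],
  ],
)

```text
time_s: 37.65
eef_pos: [0.6071, 0.2893, 0.0667]
tcp_rot: [0.0, 0.994, 0.114, -0.001]
ft_force: [-7.4, -1.4, 9.0]
finger_gap: 0.57
gripper_force: 44.5
```

Run:
```python
from h import *
held("cover_plate",12,19)
```

```text
t 37.65 tcp [607.1 289.3  66.7] yaw 13.1 tilt [-0.002 -0.001] gap 0.570 F [-7.4 -1.4  9. ] grip 44.5 q [0.43 0.72 1.6  0.   0.82 1.77]
jig xyz [-0.7 -5.9 54.7] Fjig [-7.6  0.3]
cover_plate [608.7 290.6  89.1  49.9  13.4] in jig [ 1.2 -5. ]
```

Dragging on the frame, so I'll ease up 0.7 mm and go on.

arm_command(
  steps=[
    [0.5,[0,0,0.7],[0,0,0]],
    [0.5,[1,0.2,0],[0,0,0]],
    [0.5,[0,0,0],[0,0,0]],
  ],
)

```text
time_s: 38.12
eef_pos: [0.6088, 0.2896, 0.0666]
tcp_rot: [0.0, 0.994, 0.114, -0.0]
ft_force: [-4.2, -0.1, 6.0]
finger_gap: 0.572
gripper_force: 44.1
```

arm_command(
  steps=[
    [0.5,[1,0.2,0],[0,0,0]],
    [0.5,[0,0,0],[0,0,0]],
  ],
)

```text
time_s: 38.38
eef_pos: [0.6088, 0.2896, 0.0666]
tcp_rot: [0.0, 0.994, 0.114, -0.001]
ft_force: [-7.8, -1.0, 8.6]
finger_gap: 0.567
gripper_force: 44.4
```

arm_command(
  steps=[
    [0.5,[1,0.2,0],[0,0,0]],
    [0.5,[0,0,0],[0,0,0]],
  ],
)

```text
time_s: 38.62
eef_pos: [0.6089, 0.2896, 0.0667]
tcp_rot: [0.0, 0.994, 0.114, -0.003]
ft_force: [-10.9, -1.0, 12.1]
finger_gap: 0.571
gripper_force: 44.7
```

Run:
```python
from h import *
held("cover_plate",12,19)
```

```text
t 38.62 tcp [608.9 289.6  66.7] yaw 13.0 tilt [-0.005 -0.001] gap 0.571 F [-10.9  -1.   12.1] grip 44.7 q [0.43 0.72 1.6  0.   0.83 1.77]
jig xyz [ 1.2 -6.  54.7] Fjig [-10.9   1.4]
cover_plate [610.5 290.5  89.1  48.9  13. ] in jig [ 2.9 -5.5]
```

arm_command(
  steps=[
    [0.5,[-1.4,1.8,0.8],[0,0,0]],
    [0.5,[-0.4,2,0],[0,0,0]],
    [0.5,[-0.2,1,0],[0,0,0]],
    [0.5,[0,0,0],[0,0,0]],
  ],
)

```text
time_s: 39.22
eef_pos: [0.608, 0.2931, 0.0667]
tcp_rot: [0.001, 0.994, 0.114, -0.002]
ft_force: [-4.0, -7.1, 3.9]
finger_gap: 0.572
gripper_force: 43.9
```

arm_command(
  steps=[
    [0.5,[-0.2,1,0],[0,0,0]],
    [0.5,[0,0,0],[0,0,0]],
  ],
)

```text
time_s: 39.48
eef_pos: [0.6079, 0.2939, 0.0667]
tcp_rot: [0.001, 0.994, 0.114, -0.002]
ft_force: [-4.6, -7.5, 4.9]
finger_gap: 0.572
gripper_force: 44.0
```

arm_command(
  steps=[
    [0.5,[-0.2,1,0],[0,0,0]],
    [0.5,[0,0,0],[0,0,0]],
  ],
)

```text
time_s: 39.72
eef_pos: [0.6077, 0.2948, 0.0667]
tcp_rot: [0.001, 0.994, 0.114, -0.002]
ft_force: [-5.1, -9.3, 4.3]
finger_gap: 0.565
gripper_force: 44.0
```

Run:
```python
from h import *
jf()
```

```text
t 39.73 tcp [607.7 294.8  66.7] yaw 13.0 tilt [-0.003 -0.003] gap 0.565 F [-5.1 -9.3  4.3] grip 44.0 q [ 0.43  0.72  1.59 -0.    0.83  1.78]
jig xyz [ 1.1 -0.7 54.7] Fjig [-7.  -7.9]
```

arm_command(
  steps=[
    [0.5,[0.3,1,0],[0,0,0]],
    [0.5,[0.5,1,0],[0,0,0]],
    [0.5,[0,0,0],[0,0,0]],
  ],
)

```text
time_s: 40.1
eef_pos: [0.6077, 0.2949, 0.0667]
tcp_rot: [0.003, 0.994, 0.114, -0.003]
ft_force: [-6.2, -16.1, 9.2]
finger_gap: 0.57
gripper_force: 44.4
```

arm_command(
  steps=[
    [0.8,[0,0,0],[0,0,0]],
    [0.8,[0,0,0],[0,0,0]],
    [0.8,[0,0,40],[0,0,0]],
    [0.8,[0,0,60],[0,0,0]],
    [0.8,[-30,0,30],[0,0,0]],
  ],
)

```text
time_s: 40.72
eef_pos: [0.5825, 0.3001, 0.2011]
tcp_rot: [-0.001, 0.994, 0.113, 0.004]
ft_force: [-0.5, -0.0, 0.0]
finger_gap: 0.797
gripper_force: 0.0
```

arm_command(
  steps=[
    [0.8,[-30,0,0],[0,0,0]],
    [0.8,[-20,0,0],[0,0,0]],
    [0.8,[0,0,0],[0,0,0]],
    [0.8,[0,0,0],[0,0,0]],
  ],
)

```text
time_s: 41.22
eef_pos: [0.5305, 0.2993, 0.1976]
tcp_rot: [-0.0, 0.994, 0.114, 0.001]
ft_force: [0.2, -0.1, 0.2]
finger_gap: 0.799
gripper_force: 0.0
```

Run:
```python
from h import *
stack("cover_plate",58,"j4")
```

```text
t 41.23 tcp [530.5 299.3 197.6] yaw 13.1 tilt [0.001 0.001] gap 0.799 F [ 0.2 -0.1  0.2] grip 0.0 q [ 0.49  0.46  1.71 -0.    0.97  1.84]
wrist cover_plate 0.6 [359. 101.] [606.7 295.3  90.2  50.1  12.9]
```

View pics/j4.png

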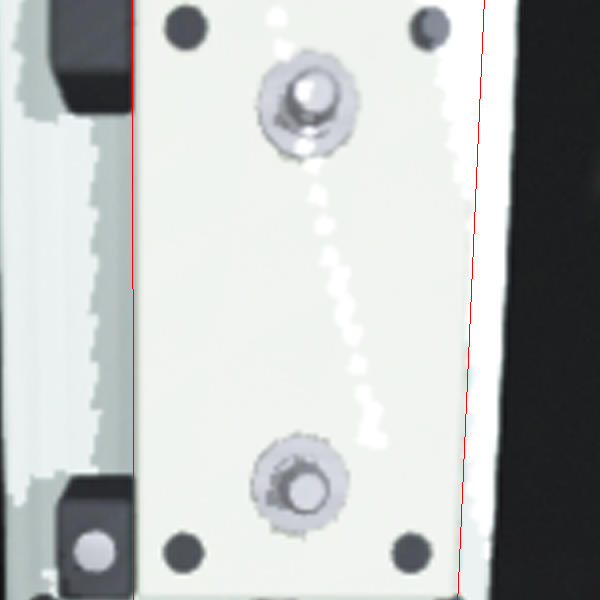

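The cover is home with its nipples up. One check of the stack's side edges from the −x/−y side.

arm_command(
  steps=[
    [0.8,[-20,-55,0],[0,0,0]],
    [0.8,[-20,-55,-10],[0,0,0]],
    [0.8,[-10,-20,-10],[0,0,0]],
    [0.8,[0,0,0],[0,0,0]],
    [0.8,[0,0,0],[0,0,0]],
  ],
)

```text
time_s: 41.95
eef_pos: [0.4809, 0.1694, 0.1777]
tcp_rot: [-0.0, 0.994, 0.113, 0.001]
ft_force: [-0.3, -0.3, 0.2]
finger_gap: 0.797
gripper_force: 0.0
```

Run:
```python
from h import *
st();out=[]
for n,f in(("wrist",3),("scene",7)):
    c=arm.camera(n);B=box(-45,45,-25,25,12,58);p=proj(c,toW(*J,B))
    x0,y0=np.maximum(p.min(0)-12,0).astype(int);x1,y1=(p.max(0)+12).astype(int)
    v=cv2.resize(c["img"][y0:y1,x0:x1],None,fx=f,fy=f,interpolation=2)
    for z in (12,24,34,46,58):
        L=proj(c,toW(*J,[(-45,25,z),(-45,-25,z),(45,-25,z)]))-[x0,y0];print(n,z,L.round(1).tolist())
    s=min(390/v.shape[1],590/v.shape[0]);v=cv2.resize(v,None,fx=s,fy=s)
    out.append(cv2.copyMakeBorder(v,0,590-v.shape[0],0,395-v.shape[1],0))
cv2.imwrite("pics/side.png",np.hstack(out))
```

```text
t 41.95 tcp [480.9 169.4 177.7] yaw 13.0 tilt [0.001 0.001] gap 0.797 F [-0.3 -0.3  0.2] grip 0.0 q [0.32 0.36 1.94 0.   0.84 1.66]
wrist 12 [[67.4, 56.3], [145.3, 55.4], [137.2, -105.5]]
wrist 24 [[59.2, 53.8], [140.5, 52.7], [131.6, -115.9]]
wrist 34 [[51.8, 51.4], [136.1, 50.3], [126.6, -125.3]]
wrist 46 [[42.1, 48.4], [130.4, 47.2], [120.0, -137.6]]
wrist 58 [[31.5, 45.1], [124.1, 43.7], [112.7, -151.2]]
scene 12 [[54.8, 54.2], [66.7, 38.0], [29.7, 28.5]]
scene 24 [[53.9, 49.9], [65.9, 33.8], [28.7, 24.4]]
scene 34 [[53.2, 46.3], [65.3, 30.2], [27.9, 20.8]]
scene 46 [[52.3, 41.9], [64.5, 25.8], [26.9, 16.5]]
scene 58 [[51.4, 37.5], [63.8, 21.4], [25.9, 12.1]]
```

View pics/side.png

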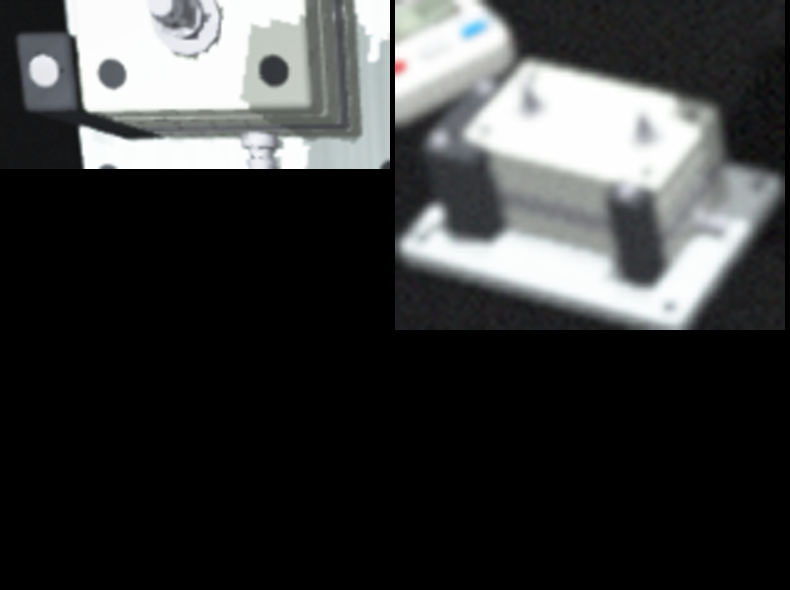

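The side view shows one straight corner line from top (310,107) to bottom (360,135), matching the predicted flush corners, so the stack is square. Handing in.

```bash
python3 -c "
from station import arm
print(arm.sign_off())"
```

```text
the job is handed in; nothing more can be done
None
```

I stacked the large cell in the jig and handed it in at about 42 s: drain plate (nipple towards the open end), filter plate, frame, cover plate with nipples up. All four were pushed against the end and long-side fences, the last camera check showed the edges flush, and I left the bystander parts where they were.

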